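# Stand the long culture tubes upright in their cups

## Task

Take the two long capped tubes out of the sloped rack and stand each one upright, cap up, in the steel cup that fits it: the wide tube in the wide cup, the slim tube in the narrow cup. Lower each tube right down to the bottom of its cup, do not drop it in. Leave the short tube in the rack, and the jar, dishes, beaker and brush where they are.

Things in the scene. Friction and masses are not known exactly. Their poses are not given: they have to be found in the camera images.
- rack: White sloped tube rack, fixed, 120 (x) x 250 (y) x 115 mm high. Origin: centre of its underside. Three open V channels at y = -80, 0, +80 mm, 88 mm long, 34 mm wide, rise from a foot ledge and lean 28 degrees from vertical, upper end towards its -x (roughly the robot); the V opens to +x and up. The V's bottom line meets the ledge at x = 15, z = 34 mm.
- wide_tube: Wide long glass tube, 30 mm diameter, 170 mm long overall, hemispherical foot, black plastic cap 32 mm diameter on the top 40 mm; about 90 g. Origin on its axis 39.9 mm above the tip of the foot. Its z axis runs along the tube from the round foot to the cap; at the start it lies in one of the rack's three channels, cap uppermost, leaning 28 degrees from vertical.
- wide_tube_foot (a point): Lowest point of the wide tube's round foot, on its axis.
- wide_tube_cap (a point): Middle of the wide tube's cap, on the axis, 150 mm above the foot and 20 mm below the top: a good place to grip. Axes as the tube's.
- slim_tube: Slim long glass tube, 20 mm diameter, 170 mm long overall, hemispherical foot, black plastic cap 22 mm diameter on the top 40 mm; about 50 g. Origin on its axis 26.6 mm above the tip of the foot. Its z axis runs along the tube from the round foot to the cap; at the start it lies in one of the rack's three channels, cap uppermost, leaning 28 degrees from vertical.
- slim_tube_foot (a point): Lowest point of the slim tube's round foot, on its axis.
- slim_tube_cap (a point): Middle of the slim tube's cap, on the axis, 150 mm above the foot and 20 mm below the top: a good place to grip. Axes as the tube's.
- short_tube: Short glass tube, to be left in the rack: 30 mm diameter, only 115 mm long, black plastic cap 32 mm diameter and 25 mm high. Origin on its axis 39.9 mm above the foot. It lies in the third channel.
- wide_cup: Wide steel cup, fixed upright: inner diameter 36, outer 42, rim 87 mm above the table, inner floor 12 mm above the table (75 mm deep), on a dark round foot 84 mm in diameter. Origin: centre of its underside.
- wide_cup_floor (a point): Centre of the wide cup's inner floor, 12 mm above the table, 75 mm below the rim.
- narrow_cup: Narrow steel cup, fixed upright: inner diameter 26, outer 32, rim 87 mm above the table, inner floor 12 mm above the table (75 mm deep), on the same kind of foot, 84 mm in diameter. Origin: centre of its underside.
- narrow_cup_floor (a point): Centre of the narrow cup's inner floor, 12 mm above the table, 75 mm below the rim.
- bottle: White jar with a red cap, 64 mm diameter, 120 mm high, loose. Origin: centre of its underside.
- dishes: Stack of three round clear dishes, 90 mm diameter, 44 mm high, loose. Origin: centre of its underside.
- beaker: Empty glass beaker, 70 mm diameter, 90 mm high, loose. Origin: centre of its underside.
- brush: Cleaning brush lying on the table on the left, loose. Origin: at its underside.
Things that resemble listed ones, but are neither listed nor needed, are in the scene too. Leave any orange look-alike of the wide_cup alone.

How it is judged:
By the outcome, as a careful person would: the job done as asked, in the order asked, and still so for the second after the job is handed in, with the robot touching nothing.
It also fails if it takes over 72 s, if anything falls off the work surface, if the arm or the gripper's body presses on something with over 40 N, if the wrist force passes 120 N, or if a joint passes its speed limit or range.

## Robot

A 7-joint arm with a two-finger parallel gripper is mounted at the origin on the work surface. World frame = base frame: x ahead of the robot, y to its left, z up, the work surface at z = 0. Lengths are in m, angles in degrees, forces in N, time in s.
With the tool pointing down it reaches from about 0.4 to 0.9 m from the base axis. Payload 5.5 kg.
Tool frame: the origin (TCP) lies midway between the tips of the shut fingers; the grasp point (between the pads) lies 19 mm behind it; x points along the fingers, y is the direction in which the jaws open and shut, and the axes are right-handed (so a half turn about x gives the same grasp; the last joint's range is limited). The gripper opens to 85 mm and grips with 20 to 120 N. Pads are 22 mm wide; open, the fingers measure 114 mm over their backs; the gripper's body (76 mm by 85 mm) begins 54 mm behind the grasp point. The pads swing forward as they close: fully open they stand 13 mm farther back than shut.
Start: joints at [-58.086, 28.699, -24.465, 88.831, 12.651, 65.22, -12.049], TCP at [0.188, 0.622, 0.231] pointing down, gripper open.
Joint ranges: [-164.97, 164.97], [-17.58, 116.51], [-87.97, 89.64], [11.32, 138.91], [-80.73, 260.73], [10.89, 115.49], [-147.41, 147.41]. Speed limits (degrees/s): [147.25, 147.25, 180, 180, 180, 180, 180].

## Interface

Orientations are given as [roll, pitch, yaw] about the fixed x, y, z axes, in that order (R = Rz(yaw) Ry(pitch) Rx(roll)).
In Python, from cell import ctrl gives the robot as it stands. Calls block until the motion is done:
- ctrl.reach(position, orientation): joint-space move of the TCP to a pose.
- ctrl.move_linear(position, max_speed=0.15, ori=None, stop_force=None): straight line of the TCP; ori=None keeps the orientation; max_speed is the mean speed in m/s. With stop_force (N) it stops when the force on the tool has changed by that much, and returns True; else False.
- ctrl.move_j(angles): joint-space move.
- ctrl.command_gripper(opening, grasp_force=None): finger opening in m; grasp_force is the grip in N (None keeps the last); returns when the fingers have stopped.
- ctrl.hold(seconds).
- ctrl.ik(position, orientation): joint angles nearest the present ones, or None.
- ctrl.sense(): the state.
- ctrl.get_image(name): name is "side" or "top"; returns the picture (420x560x3 uint8, red, green, blue); there is no depth.
- ctrl.camera_params(name): a dict with "fx", "fy", "cx", "cy" (pixels), "k1" (the pictures are not rectified: a ray, as slopes to the right and down, at radius r is drawn at 1 + k1 r^2 times it, then the intrinsics apply), "R" (3x3) and "t" (3): a world point X has camera coordinates R X + t. Camera axes: x right, y down, z forward; pixel columns grow to the right and rows downward; lengths in m; the calibration is good to about 2 mm. A picture is of the moment at which its call begins. camera_params takes no time and is no camera call.
A pose or a line that the arm cannot do raises ctrl.MotionError and nothing moves.
- ctrl.sign_off(): hands the job in, once; it reports no verdict.
The state is a dict: "time_s": time; "joints": joint angles; "qd": joint speeds; "joint_torque": joint torques, N m; "eef_pos": TCP position; "tool_rot": TCP orientation; "ft_force": force on the tool from outside, world axes, zero at the start; "torque": the same for the moment, N m; "grip_width": finger opening in m.
Only numpy, scipy, OpenCV 4.12 (cv2) and the standard library are available. Lean on these libraries where they do the work, as an engineer would, in place of code of your own. Each camera call takes 0.05 s, during which the arm holds its last target.

## Working session

There is one attempt and no reset: what is moved stays moved. The work goes in short steps, each a Python script; the robot and the scene stay as the last script left them, time stands still between calls to the robot, and variables do not carry over. Pictures are saved under pics/ and viewed, and the job is handed in when it is done.

```bash
mkdir -p pics; ls
python3 - <<'E'
from cell import ctrl
import cv2,numpy as np
for n in("side","top"):
    im=ctrl.get_image(n); cv2.imwrite(f"pics/{n}0.png",im[:,:,::-1])
    p=ctrl.camera_params(n); print(n,{k:np.round(v,4).tolist() for k,v in p.items()}, (-np.array(p['R']).T@np.array(p['t'])).round(3))
s=ctrl.sense(); print(s['time_s'],s['eef_pos'],s['tool_rot'],s['grip_width'],s['ft_force'])
E
```

```text
pics
side {'fx': 428.8173, 'fy': 428.8173, 'cx': 284.6579, 'cy': 203.5864, 'k1': -0.1022, 'R': [[0.913, -0.4074, -0.0224], [-0.2161, -0.4363, -0.8735], [0.3461, 0.8023, -0.4863]], 't': [-0.4387, 0.2284, 1.1304]} [ 0.059 -0.986  0.739]
top {'fx': 491.7523, 'fy': 491.7523, 'cx': 278.7365, 'cy': 209.7051, 'k1': 0.0278, 'R': [[0.0184, -0.9998, 0.0054], [-0.9821, -0.019, -0.1872], [0.1872, -0.0018, -0.9823]], 't': [-0.0001, 0.5309, 1.3741]} [0.264 0.013 1.449]
0.1 [0.18813132 0.62152451 0.23035153] [ -91.12459465   89.89830732 -107.9591074 ] 0.08563246793606324 [-0.25975821 -0.03658798  0.27728666]
```

View pics/side0.png

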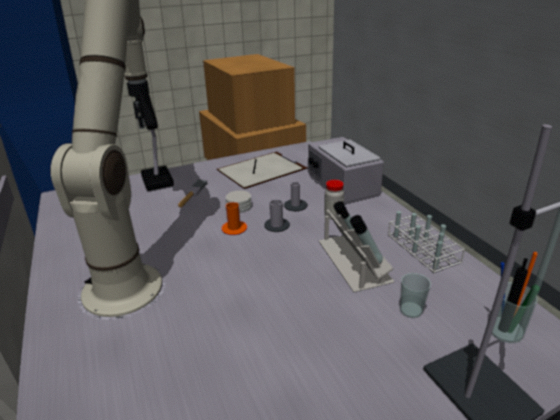

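View pics/top0.png

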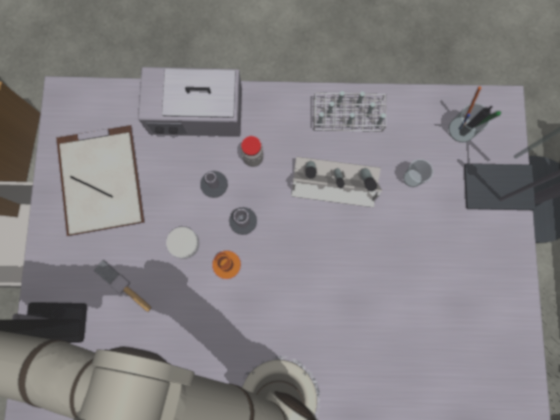

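The top view shows the rack at about (337,180), the cups at (243,220) and (213,184), the orange look-alike at (227,264), the jar at (252,147) and the beaker at (413,175). I'll enlarge these areas to measure them.

Run:
```python
import cv2
t=cv2.imread("pics/top0.png"); s=cv2.imread("pics/side0.png")
def crop(im,x,y,w,h,f,n): cv2.imwrite(f"pics/{n}.png",cv2.resize(im[y:y+h,x:x+w],None,fx=f,fy=f,interpolation=cv2.INTER_CUBIC))
crop(t,285,150,100,65,8,"tr"); crop(t,190,165,80,75,8,"tc")
crop(s,315,175,90,120,5,"sr"); crop(s,215,170,100,70,8,"sc")
```

```text
(no output)
```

View pics/tr.png

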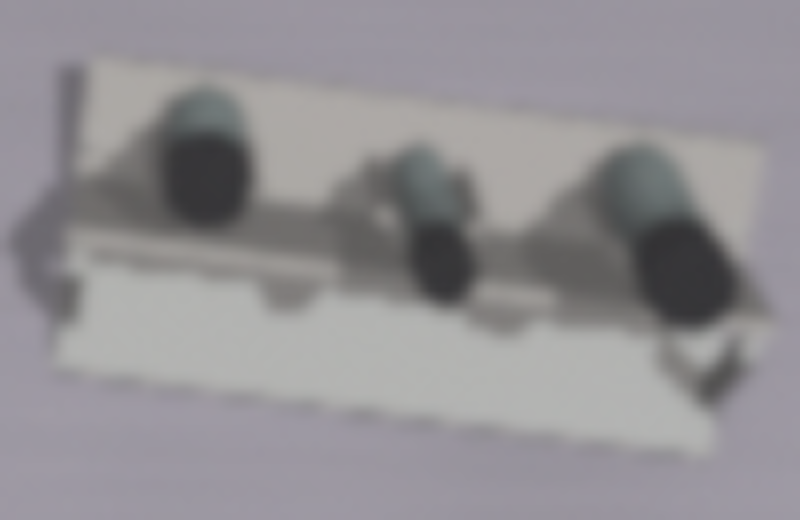

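View pics/tc.png

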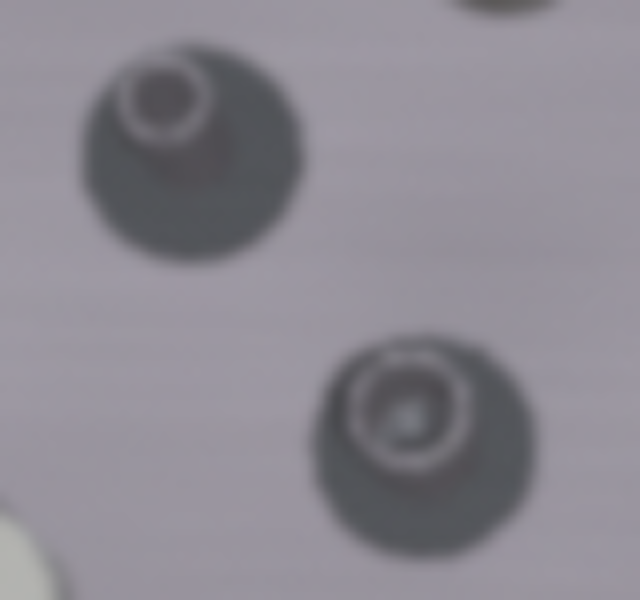

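View pics/sr.png

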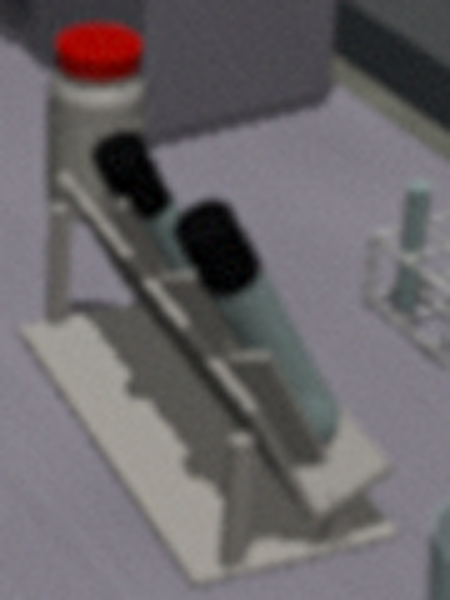

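View pics/sc.png

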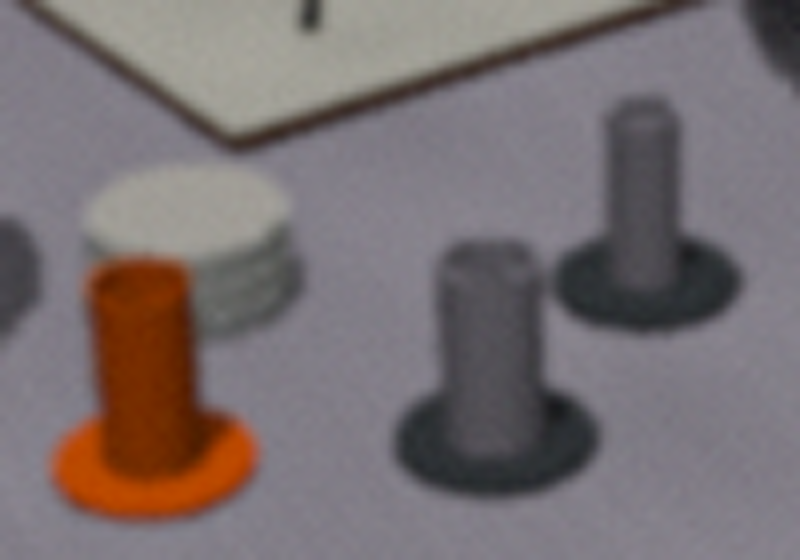

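```bash
cat > h.py <<'E'
from cell import ctrl
import cv2,numpy as np
P={n:ctrl.camera_params(n) for n in("side","top")}
def K(n):
    p=P[n]; return np.array([[p['fx'],0,p['cx']],[0,p['fy'],p['cy']],[0,0,1.]])
def D(n): return np.array([P[n]['k1'],0,0,0.])
def proj(n,X):
    p=P[n]; return cv2.projectPoints(np.atleast_2d(np.array(X,float)),cv2.Rodrigues(np.array(p['R'],float))[0],np.array(p['t'],float),K(n),D(n))[0][:,0]
def ray(n,uv):
    p=P[n];R=np.array(p['R']);q=cv2.undistortPoints(np.array([[uv]],float),K(n),D(n))[0,0]
    return -R.T@np.array(p['t']), R.T@np.array([q[0],q[1],1])
def atz(n,uv,z):
    c,d=ray(n,uv); return c+d*(z-c[2])/d[2]
def tri(uvs,uvt):
    (c1,d1),(c2,d2)=ray("side",uvs),ray("top",uvt)
    s=np.linalg.lstsq(np.c_[d1,-d2],c2-c1,rcond=None)[0]
    a,b=c1+s[0]*d1,c2+s[1]*d2
    return (a+b)/2,np.linalg.norm(a-b)
def uc(x0,y0,f,c): return (x0+(c[0]+.5)/f-.5, y0+(c[1]+.5)/f-.5)
E
python3 - <<'E'
from h import *
np.set_printoptions(precision=4,suppress=True)
tr=lambda *c:uc(285,150,8,c); tc=lambda *c:uc(190,165,8,c); sr=lambda *c:uc(315,175,5,c); sc=lambda *c:uc(215,170,8,c)
print("wide rim top",atz("top",tc(409,411),.087),"side",atz("side",sc(490,262),.087),tri(sc(490,262),tc(409,411)))
print("wide foot top",atz("top",tc(424,447),.008),"side",atz("side",sc(496,440),.008))
print("nar rim top",atz("top",tc(165,97),.087),"side",atz("side",sc(645,116),.087),tri(sc(645,116),tc(165,97)))
print("nar foot top",atz("top",tc(193,153),.008),"side",atz("side",sc(648,282),.008))
a,b=atz("top",tr(55,368),0.006),atz("top",tr(710,457),0.006)
print("rack near corners",a,b,np.linalg.norm(a-b))
print("side",atz("side",sr(20,328),.006),atz("side",sr(200,580),.006),atz("side",sr(395,530),.006))
print("cap tops wide",tri(sr(210,220),tr(690,275)),"slim",tri(sr(122,152),tr(445,268)))
E
```

```text
wide rim top [0.5039 0.1166 0.087 ] side [0.5013 0.1103 0.087 ] (array([0.5043, 0.117 , 0.083 ]), np.float64(0.0005528396901298053))
wide foot top [0.5043 0.1166 0.008 ] side [0.499  0.1052 0.008 ]
nar rim top [0.6158 0.2072 0.087 ] side [0.6107 0.1992 0.087 ] (array([0.6161, 0.2083, 0.082 ]), np.float64(0.002112065370292987))
nar foot top [0.6147 0.2071 0.008 ] side [0.6097 0.1958 0.008 ]
rack near corners [ 0.5832 -0.0275  0.006 ] [ 0.5539 -0.2728  0.006 ] 0.24705930865834327
side [ 0.5799 -0.0311  0.006 ] [ 0.5544 -0.277   0.006 ] [ 0.6688 -0.2885  0.006 ]
cap tops wide (array([ 0.5769, -0.2303,  0.1917]), np.float64(0.0011739438950158583)) slim (array([ 0.5764, -0.1494,  0.19  ]), np.float64(0.004810504240692738))
```

```bash
cat >> h.py <<'E'
def rackT(x,y,yaw):
    c,s=np.cos(np.radians(yaw)),np.sin(np.radians(yaw))
    R=np.array([[c,-s,0],[s,c,0],[0,0,1]]); return R,np.array([x,y,0])
A=np.radians(28)
def tubept(T,yl,d,s):
    R,o=T; return R@np.array([.015-np.sin(A)*s+np.cos(A)*d, yl, .034+np.cos(A)*s+np.sin(A)*d])+o
def circ(c,z,r,n=40):
    z=z/np.linalg.norm(z);u=np.cross(z,[0,1,.1]);u/=np.linalg.norm(u);v=np.cross(z,u)
    t=np.linspace(0,2*np.pi,n);return c+r*(np.outer(np.cos(t),u)+np.outer(np.sin(t),v))
E
cat > ov.py <<'E'
from h import *
import sys
T=rackT(.628,-.157,-6.8)
zt=T[0]@np.array([-np.sin(A),0,np.cos(A)])
polys=[]
for yl,d,L,rc,hc,r in((-.08,.0212,.17,.016,.04,.015),(0,.0141,.17,.011,.04,.010),(.08,.0212,.115,.016,.025,.015)):
    for s in(L,L-hc): polys.append(circ(tubept(T,yl,d,s),zt,rc))
    polys.append(circ(tubept(T,yl,d,r),zt,r))
polys.append(np.array([T[0]@np.array([a,b,.006])+T[1] for a,b in((-.06,-.125),(.06,-.125),(.06,.125),(-.06,.125),(-.06,-.125))]))
for c,r in(((.504,.1166),.021),((.615,.207),.016)):
    for z,rr in((.087,r),(.087,r-.003),(.008,.042)): polys.append(circ(np.array([*c,z]),np.array([0,0,1.]),rr))
for n,x,y,w,h,f,o in(("top",285,150,100,65,8,"tr"),("top",190,165,80,75,8,"tc"),("side",315,175,90,120,5,"sr"),("side",215,170,100,70,8,"sc")):
    im=cv2.imread(f"pics/{n}0.png");im=cv2.resize(im[y:y+h,x:x+w],None,fx=f,fy=f,interpolation=cv2.INTER_CUBIC)
    for p in polys:
        q=(proj(n,p)-[x,y]+.5)*f-.5
        cv2.polylines(im,[q.round().astype(int)],False,(0,255,255),1)
    cv2.imwrite(f"pics/{o}_{sys.argv[1]}.png",im)
E
python3 ov.py a; python3 -c "
import cv2,numpy as np
a=[cv2.imread(f'pics/{o}_a.png') for o in('tr','tc','sr','sc')]
W=np.zeros((600,800,3),np.uint8)
def put(i,x,y,w,h): W[y:y+h,x:x+w]=cv2.resize(a[i],(w,h))
cv2.imwrite('pics/top_a.png',a[0])
put(1,0,0,400,375);put(2,425,0,375,500);put(3,0,376,320,224);cv2.imwrite('pics/mix_a.png',W)"
```

```text
(no output)
```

View pics/top_a.png

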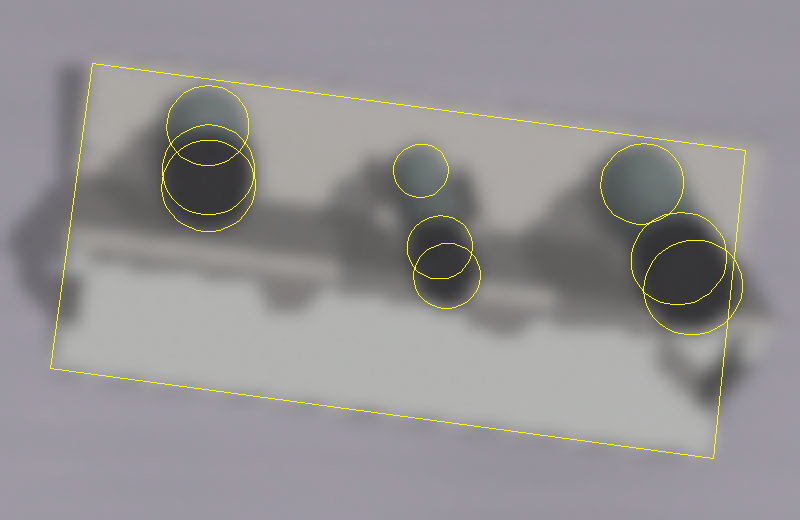

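View pics/mix_a.png

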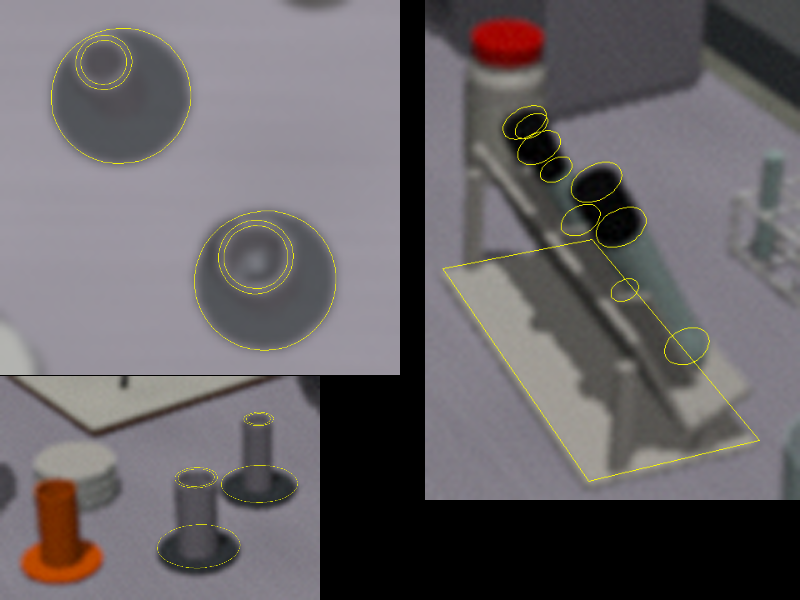

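The model fits: the wide tube is in the right channel (y=-80), the slim in the middle and the short on the left. The cup outlines also match. Next I'll plan the IK.

```bash
cat >> h.py <<'E'
from scipy.spatial.transform import Rotation as Ro
T=rackT(.629,-.157,-6.8)
zt=T[0]@np.array([-np.sin(A),0,np.cos(A)])
def ori(x,y):
    x=x/np.linalg.norm(x);y=y-x*(x@y);y/=np.linalg.norm(y)
    return Ro.from_matrix(np.c_[x,y,np.cross(x,y)]).as_euler('xyz',degrees=True)
def down(yaw,sg=1): # jaw direction angle (deg) in world
    a=np.radians(yaw);return ori(np.array([0,0,-1.]),sg*np.array([np.cos(a),np.sin(a),0]))
GO=lambda sg:ori(-zt,sg*T[0][:,1])
WC=np.array([.504,.1166]);NC=np.array([.6153,.2071])
def ik(p,o): 
    try: return ctrl.ik(list(p),list(o))
    except Exception as e: return e
E
python3 - <<'E'
from h import *
np.set_printoptions(precision=1,suppress=True)
for sg in(1,-1):
  g=tubept(T,-.08,.0212,.131); g2=tubept(T,0,.0141,.131)
  for n,p,o in(("wg",g,GO(sg)),("wpre",g+.09*zt,GO(sg)),("wlift",g+[0,0,.2],GO(sg)),("sg",g2,GO(sg)),("slift",g2+[0,0,.2],GO(sg)),("wc",[*WC,.143],down(83,sg)),("wch",[*WC,.35],down(83,sg)),("nc",[*NC,.143],down(83,sg)),("nch",[*NC,.35],down(83,sg)),("nch120",[*NC,.35],down(110,sg))):
    q=ik(p,o); print(sg,n,np.round(p,3),None if q is None else np.array(q))
E
```

```text
1 wg [ 0.6 -0.2  0.2] [ 37.   19.1 -15.7 119.2  -9.6  15.6 115.1]
1 wpre [ 0.6 -0.2  0.2] [ 58.8   9.9 -36.7 119.9  -4.8  25.4 111. ]
1 wlift [ 0.6 -0.2  0.4] [-28.5   5.2  55.7 108.9 -19.6  43.  120.8]
1 sg [ 0.6 -0.2  0.2] [ 33.7  17.8 -22.6 122.6  15.3  13.4  82.9]
1 slift [ 0.6 -0.2  0.4] [-20.8   0.5  35.2 111.9  -5.9  40.  101.1]
1 wc [0.5 0.1 0.1] [ -6.5  20.3 -11.4 112.7   5.3  47.5  62.2]
1 wch [0.5 0.1 0.3] [-8.3  7.9 -8.6 99.3  1.2 72.9 65.8]
1 nc [0.6 0.2 0.1] [ -8.7  32.9 -17.   93.4  11.1  55.4  53.5]
1 nch [0.6 0.2 0.3] [-10.   22.9 -15.5  80.5   6.1  77.5  57.4]
1 nch120 [0.6 0.2 0.3] [ -7.3  23.2 -19.4  80.4   7.7  77.7  83.2]
-1 wg [ 0.6 -0.2  0.2] [-17.8  25.6  50.2 120.9 -67.1  30.3 -15.4]
-1 wpre [ 0.6 -0.2  0.2] [-21.4  10.   51.3 122.1 -37.   29.8 -40.2]
-1 wlift [ 0.6 -0.2  0.4] [ 12.8   4.   11.2 107.8 -13.   42.  -65.3]
-1 sg [ 0.6 -0.2  0.2] [-11.3  17.9  29.  124.  -46.2  16.9 -40.5]
-1 slift [ 0.6 -0.2  0.4] [  6.7   1.1   7.2 111.2  -5.4  40.  -79.6]
-1 wc [0.5 0.1 0.1] [ -29.8   20.3   16.5  113.5   -7.7   47.2 -106. ]
-1 wch [0.5 0.1 0.3] [ -27.4    7.5   12.7   99.9   -1.7   72.8 -111.3]
-1 nc [0.6 0.2 0.1] [ -32.5   32.5   16.    94.3  -10.5   54.6 -109.8]
-1 nch [0.6 0.2 0.3] [ -31.2   22.4   14.3   81.3   -5.5   77.  -113.7]
-1 nch120 [0.6 0.2 0.3] [-27.4  22.1   9.   81.2  -3.5  76.9 -88.3]<stdin>:5: UserWarning: Gimbal lock detected. Setting third angle to zero since it is not possible to uniquely determine all angles.
```

```bash
cat >> h.py <<'E'
def grasp(yl,d,sg,lean=14,s=.150,off=.019):
    a=np.radians(lean);x=T[0]@np.array([np.sin(a),0,-np.cos(a)])
    return tubept(T,yl,d,s)+off*x, x, sg*T[0][:,1]
def place(cup,footz,sg,phi,lean=14,s=.150,off=.019,dxy=(0,0)):
    # rack-x direction of the tube frame turned to heading phi; tool tilted 28-lean back
    a=np.radians(28-lean);f=np.radians(phi);e=np.array([np.cos(f),np.sin(f),0]);j=np.array([-np.sin(f),np.cos(f),0])
    x=-np.sin(a)*e-np.cos(a)*np.array([0,0,1])
    return np.array([cup[0]+dxy[0],cup[1]+dxy[1],footz+s])+off*x, ori(x,sg*j)
E
python3 - <<'E'
from h import *
np.set_printoptions(precision=1,suppress=True)
for sg in(1,-1):
  for nm,yl,d,cup in(("w",-.08,.0212,WC),("s",0,.0141,NC)):
    g,x,y=grasp(yl,d,sg);o=ori(x,y)
    for n,p in(("g",g),("pre",g-.09*x),("lift",g+[0,0,.2])): print(sg,nm,n,ik(p,o))
    for phi in(0,15,30):
      for z in(.21,.012):
        p,o=place(cup,z,sg,phi);print(sg,nm,"place",phi,z,ik(p,o))
E
```

```text
1 w g [ 10.   22.7  13.7 109.  -15.1  36.3 116.5]
1 w pre [ -4.7  15.6  31.4 107.8 -17.1  46.6 118.5]
1 w lift [ -9.   12.4  35.7  96.7 -13.4  60.4 113.9]
1 w place 0 0.21 [ -2.4  17.7 -14.5  89.9   0.3  86.4  73.1]
1 w place 0 0.012 [ -2.1  28.7 -15.3 101.6   3.7  64.1  71.6]
1 w place 15 0.21 [ -2.2  18.1 -17.6  89.6   4.3  87.1  84.7]
1 w place 15 0.012 [ -1.5  29.2 -18.8 101.3   8.9  65.2  81.1]
1 w place 30 0.21 [ -2.4  18.  -19.9  89.9   7.9  87.1  96.6]
1 w place 30 0.012 [ -1.5  29.4 -21.5 101.6  13.6  65.5  91.1]
1 s g [  7.   20.4   7.  112.2  -7.2  33.8 101.9]
1 s pre [ -4.4  12.1  19.9 110.9  -8.6  44.  103.4]
1 s lift [ -9.4   8.8  25.1  99.9  -6.7  58.4 101. ]
1 s place 0 0.21 [ -8.5  32.5 -17.   68.7   3.4  92.9  65.8]
1 s place 0 0.012 [ -7.7  41.  -17.4  80.7   6.3  72.8  65.2]
1 s place 15 0.21 [ -8.2  33.4 -20.6  67.9   8.3  94.3  77.7]
1 s place 15 0.012 [ -7.7  41.8 -20.1  80.   11.3  74.4  76. ]
1 s place 30 0.21 [ -8.2  33.6 -23.5  68.   12.9  94.8  89.8]
1 s place 30 0.012 [ -7.6  42.1 -22.9  80.2  16.4  75.2  86.7]
-1 w g [-20.5  32.5  54.9 109.9 -46.   45.2 
[... 336 characters left out ...]
14.5 102.2  -7.2  64.3 -84.4]
-1 w place 30 0.21 [-26.8  16.9  11.3  90.8   0.2  86.1 -75.7]
-1 w place 30 0.012 [-27.3  28.1  12.2 102.6  -2.6  63.5 -74.4]
-1 s g [-18.3  24.2  38.4 113.  -29.1  36.8 -59.1]
-1 s pre [-17.7  13.5  35.6 111.3 -14.4  44.6 -71.5]
-1 s lift [ -8.2   8.7  23.8  99.8  -6.4  58.4 -79.2]
-1 s place 0 0.21 [ -28.6   32.2   16.5   69.6  -11.9   93.1 -102.6]
-1 s place 0 0.012 [-28.9  40.7  16.1  81.7 -14.7  73.1 -99.2]
-1 s place 15 0.21 [-28.6  32.4  14.   68.8  -7.7  93.6 -90.4]
-1 s place 15 0.012 [-29.1  40.8  14.   81.  -10.1  73.5 -88.2]
-1 s place 30 0.21 [-28.7  32.1  11.3  69.   -3.2  93.2 -78.2]
-1 s place 30 0.012 [-29.5  40.5  11.8  81.1  -5.4  72.9 -77.3]
```

Run:
```python
from h import *
sg=-1
g,x,y=grasp(-.08,.0212,sg);o=ori(x,y)
p=ctrl.sense()
ctrl.move_linear([.25,.55,.40],max_speed=.25)
ctrl.command_gripper(.062,40)
ctrl.reach(list(g-.14*x),list(o))
ctrl.move_linear(list(g-.06*x),max_speed=.15)
for n in("side","top"): cv2.imwrite(f"pics/{n}1.png",ctrl.get_image(n)[:,:,::-1])
s=ctrl.sense();print(s['time_s'],s['eef_pos'],g-.06*x,s['grip_width'],s['ft_force'])
a=cv2.imread("pics/top1.png")[130:230,270:410];b=cv2.imread("pics/side1.png")[120:300,270:420]
W=np.zeros((500,800,3),np.uint8);W[:286,:400]=cv2.resize(a,(400,286));W[:468,405:795]=cv2.resize(b,(390,468));cv2.imwrite("pics/m1.png",W)
```

```text
5.125 [ 0.57387534 -0.23141962  0.21757815] [ 0.57323459 -0.23091712  0.21617706] 0.062139654923538595 [-0.42044786  0.19258545 -0.23399328]
```

View pics/m1.png

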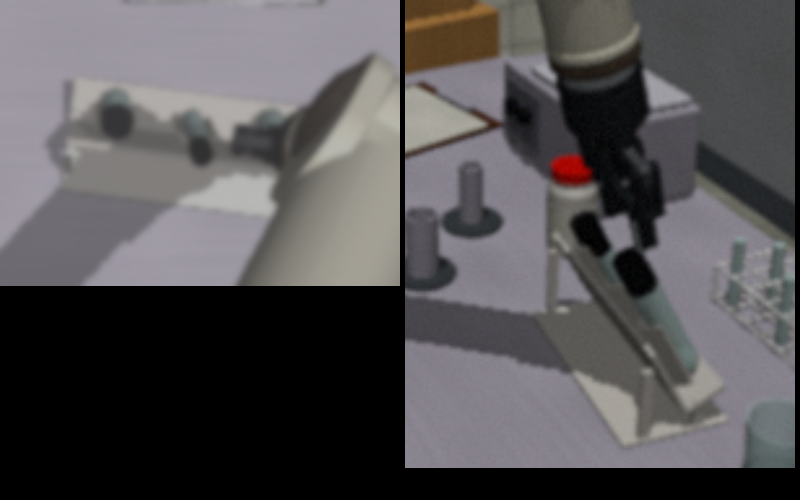

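Run:
```python
from h import *
s=ctrl.sense();R=Ro.from_euler('xyz',s['tool_rot'],degrees=True).as_matrix();e=np.array(s['eef_pos'])
im=cv2.imread("pics/side1.png");f=5;x0,y0=330,160
im=cv2.resize(im[y0:y0+110,x0:x0+110],None,fx=f,fy=f,interpolation=cv2.INTER_CUBIC)
pts=[e,e-.008*R[:,0]+.031*R[:,1],e-.008*R[:,0]-.031*R[:,1],tubept(T,-.08,.0212,.17),tubept(T,-.08,.0212,.13)]
for q,c in zip((proj("side",pts)-[x0,y0]+.5)*f,[(0,0,255)]*3+[(0,255,255)]*2): cv2.circle(im,tuple(int(v) for v in q),4,c,-1)
cv2.imwrite("pics/c1.png",im)
```

```text
(no output)
```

View pics/c1.png

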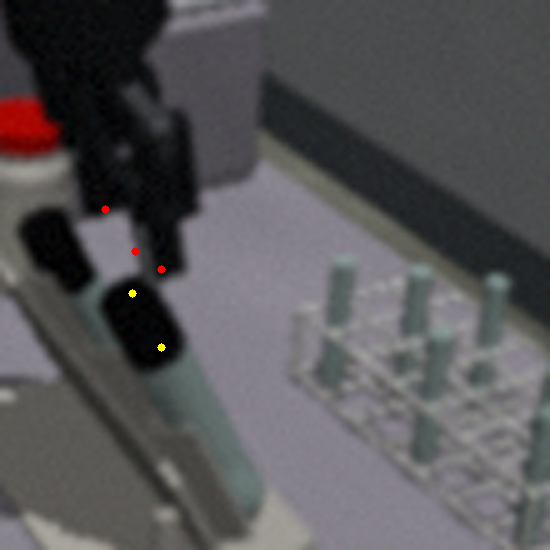

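The projected fingertips and cap axis match the picture, with the fingers astride the wide cap at about (145,320) in the crop. Now I'll grasp and lift.

Run:
```python
from h import *
sg=-1
g,x,y=grasp(-.08,.0212,sg);o=ori(x,y)
r=ctrl.move_linear(list(g),max_speed=.08,ori=list(o),stop_force=6)
s=ctrl.sense();print(r,s['eef_pos'],g,s['ft_force'])
if not r:
    ctrl.command_gripper(.02,40); s=ctrl.sense();print(s['grip_width'],s['ft_force'],s['eef_pos'])
    ctrl.move_linear(list(np.array(s['eef_pos'])+[0,0,.03]),max_speed=.06)
    for n in("side","top"): cv2.imwrite(f"pics/{n}2.png",ctrl.get_image(n)[:,:,::-1])
    s=ctrl.sense();print(s['time_s'],s['grip_width'],s['ft_force'],s['eef_pos'])
    b=cv2.imread("pics/side2.png")[150:300,300:420];cv2.imwrite("pics/m2.png",cv2.resize(b,None,fx=4,fy=4))
```

```text
False [ 0.58782304 -0.2329586   0.1582059 ] [ 0.5876478  -0.23263579  0.15795932] [-0.36177654  0.19771964  0.13515536]
0.03151261200444604 [-1.13805565  0.24347618  3.31784079] [ 0.58800919 -0.23312651  0.15876152]
7.1667 0.031078944563264967 [ 0.20335064  0.03115259 -1.06989304] [ 0.5876447  -0.23291484  0.18830582]
```

View pics/m2.png

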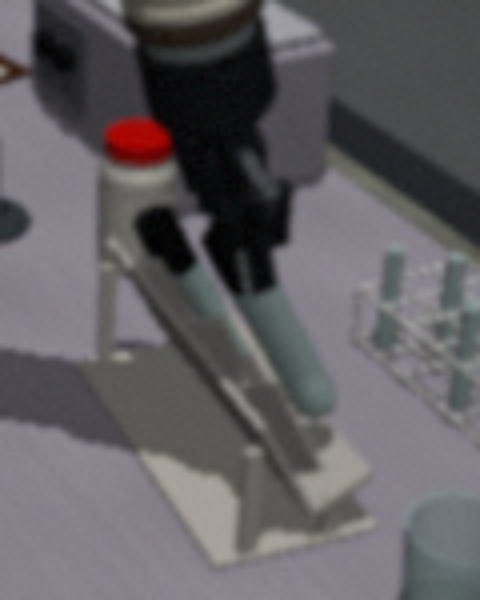

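The tube is held (width 31 mm, weight about 0.9 N) and clear of the ledge. Next I'll carry it to above the wide cup and check the alignment.

```bash
cat > look.py <<'E'
from h import *
def look(tag,cup,rin,rtube,footz_est,ctop=None):
    """overlay cup rim and expected tube (from commanded pose) in both views"""
    for n in("side","top"):
        im=ctrl.get_image(n)[:,:,::-1].copy();cv2.imwrite(f"pics/{n}{tag}.png",im)
        c=proj(n,[[cup[0],cup[1],.11]])[0];x0=int(np.clip(c[0]-45,0,470));y0=int(np.clip(c[1]-60,0,300))
        f=5;w=cv2.resize(im[y0:y0+115,x0:x0+80],None,fx=f,fy=f,interpolation=cv2.INTER_CUBIC)
        cv2.imwrite(f"pics/_{n}.png",w);print(n,"crop",x0,y0)
    cv2.imwrite(f"pics/m{tag}.png",np.hstack([cv2.imread("pics/_side.png"),cv2.imread("pics/_top.png")])[:600,:800])
E
python3 - <<'E'
from look import *
sg=-1
e=np.array(ctrl.sense()['eef_pos'])
ctrl.move_linear(list(e+[0,0,.17]),max_speed=.2)
p,o=place(WC,.21,sg,15);ctrl.reach(list(p),list(o))
p,o=place(WC,.105,sg,15);ctrl.move_linear(list(p),max_speed=.12,ori=list(o))
ctrl.hold(.3)
s=ctrl.sense();print(s['time_s'],s['grip_width'],s['ft_force'],s['eef_pos'],p)
look("3",WC,.018,.015,.105)
E
```

```text
10.8333 0.031237675545983636 [ 0.23422561 -0.20054781 -0.59479925] [0.49981508 0.11552827 0.23701963] [0.49956011 0.11541033 0.23656438]
side crop 230 134
top crop 195 154
```

View pics/m3.png

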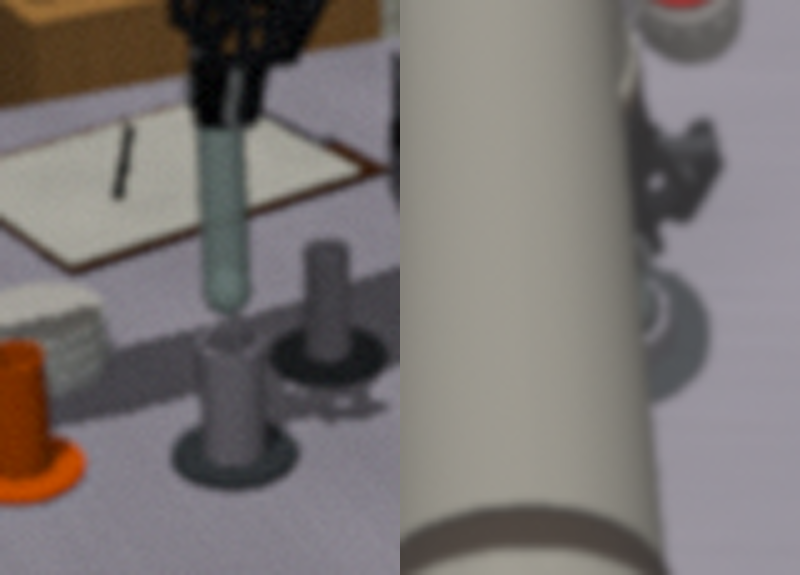

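View pics/top3.png

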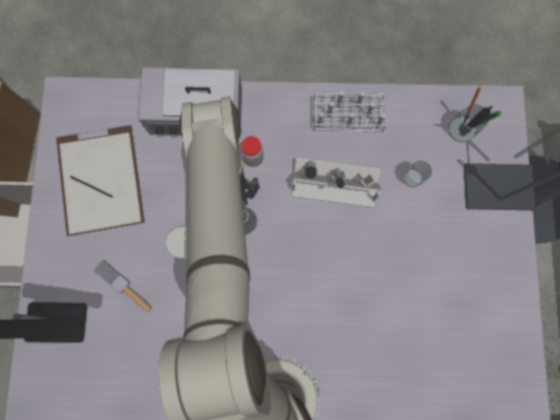

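Run:
```python
from h import *
np.set_printoptions(precision=1,suppress=True)
sc=lambda *c:uc(230,134,5,c)
print("rim pred",proj("side",[[*WC,.087]]),"obs",sc(231,337)," foot pred",proj("side",circ(np.array([*WC,.12]),np.array([0,0,1.]),.015)).mean(0),proj("side",[[*WC,.105]]),"obs",sc(228.5,313))
# sphere bottom outline: centre row + radius
c=proj("side",[[*WC,.12]])[0];dpt=(np.array(P['side']['R'])@np.array([*WC,.12])+P['side']['t'])[2];print("pred sphere bottom row",c[1]+428.8*.015/dpt,"obs",sc(0,313)[1])
t=cv2.imread("pics/top3.png");cv2.imwrite("pics/c3.png",cv2.resize(t[190:240,225:275],None,fx=12,fy=12,interpolation=cv2.INTER_CUBIC))
```

```text
rim pred [[275.8 201.3]] obs (275.8, 201.0)  foot pred [275.4 192. ] [[275.6 196.2]] obs (275.3, 196.2)
pred sphere bottom row 196.80725209444293 obs 196.2
```

View pics/c3.png

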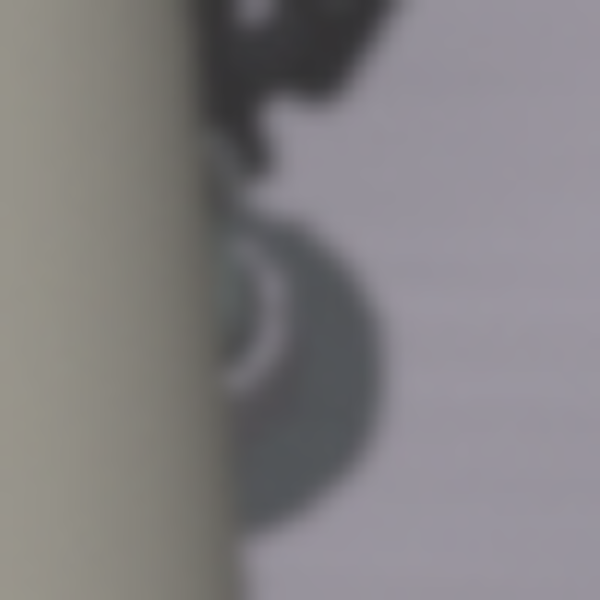

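Side view: the foot (228,313) is centred on the rim (231,337) to within 1 mm of the prediction, and the rim arc seen from the top agrees. I'll lower it under force guard.

```bash
cat > lower.py <<'E'
from look import *
def lower(cup,sg,phi,dxy=(0,0)):
    p,o=place(cup,.024,sg,phi,dxy=dxy)
    r=ctrl.move_linear(list(p),max_speed=.05,ori=list(o),stop_force=6)
    s=ctrl.sense();p0,_=place(cup,0,sg,phi);print("stage1",r,"footz",s['eef_pos'][2]-p0[2],s['ft_force'],s['torque'])
    if r: return False
    p,o=place(cup,.004,sg,phi,dxy=dxy)
    r=ctrl.move_linear(list(p),max_speed=.012,ori=list(o),stop_force=4)
    s=ctrl.sense();print("stage2",r,"footz",s['eef_pos'][2]-p0[2],s['ft_force'],s['torque'],s['time_s'])
    return r
E
python3 - <<'E'
from lower import *
lower(WC,-1,15)
look("4",WC,0,0,0)
E
```

```text
stage1 False footz 0.024278377833530457 [ 0.43265941  0.15918898 -1.25763655] [ 0.04486125 -0.28585621  0.01769695]
stage2 True footz 0.0043998348315555935 [0.21845768 0.06914515 4.2952258 ] [-0.00121123 -0.02705499 -0.03569155] 14.3333
side crop 230 134
top crop 195 154
```

View pics/m4.png

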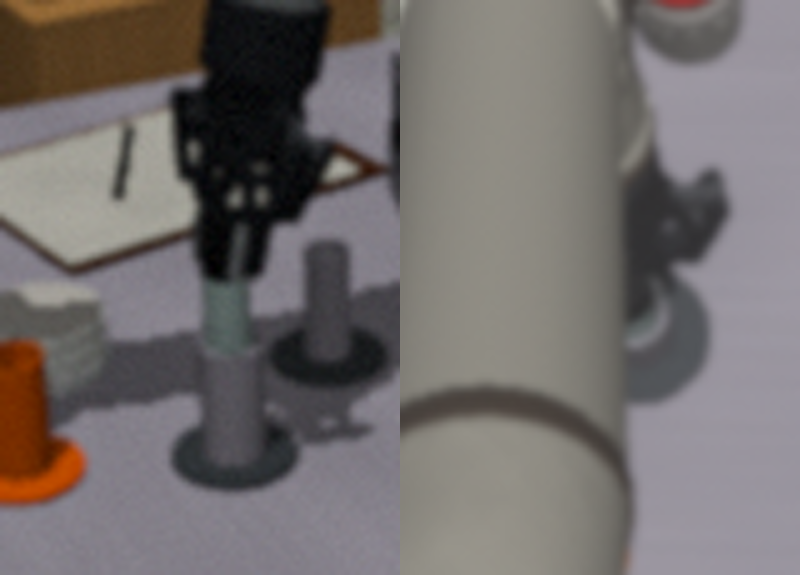

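Run:
```python
from lower import *
e=np.array(ctrl.sense()['eef_pos'])
ctrl.hold(.3);s=ctrl.sense();print(s['eef_pos'],s['ft_force'])
r=ctrl.move_linear(list(e-[0,0,.003]),max_speed=.006,stop_force=6);ctrl.hold(.2)
s=ctrl.sense();print(r,s['eef_pos']-e,s['ft_force'],s['torque'],s['grip_width'],s['time_s'])
```

```text
[0.49951427 0.11537639 0.1359467 ] [-0.15155781  0.10307029  5.95014591]
True [2.08886878e-04 5.07429044e-05 9.67456905e-06] [-0.11253656 -0.70429533  4.77630662] [-0.00497191  0.10851378  0.01875318] 0.031311949887782575 15.1833
```

Contact is stiff and purely vertical, so the tube is on the floor. I'll release it, back off along the tool axis and look.

Run:
```python
from lower import *
ctrl.command_gripper(.062,40)
s=ctrl.sense();x=Ro.from_euler('xyz',s['tool_rot'],degrees=True).as_matrix()[:,0];e=np.array(s['eef_pos'])
ctrl.move_linear(list(e-.10*x),max_speed=.15)
g,gx,gy=grasp(0,.0141,-1);o=ori(gx,gy)
ctrl.move_linear(list(e-.10*x+[0,0,.12]),max_speed=.25)
ctrl.reach(list(g-.16*gx+[0,0,.03]),list(o))
look("5",WC,0,0,0);s=ctrl.sense();print(s['time_s'],s['ft_force'],s['eef_pos'])
np.set_printoptions(precision=1,suppress=True)
for z in(.142,.182,.087):print(z,proj("side",[[*WC,z]]),proj("top",[[*WC,z]]))
```

```text
side crop 230 134
top crop 195 154
18.1833 [ 0.28464955  0.61977919 -0.16534739] [ 0.55337795 -0.14543058  0.33942399]
0.142 [[275.2 185.7]] [[239.3 212.3]]
0.182 [[274.8 174. ]] [[238.1 209.6]]
0.087 [[275.8 201.3]] [[240.7 215.9]]
```

View pics/m5.png

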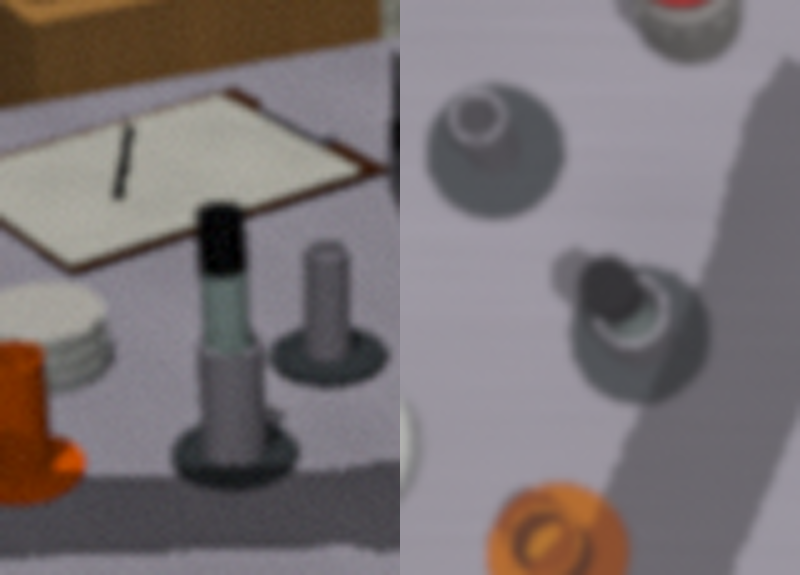

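View pics/side5.png

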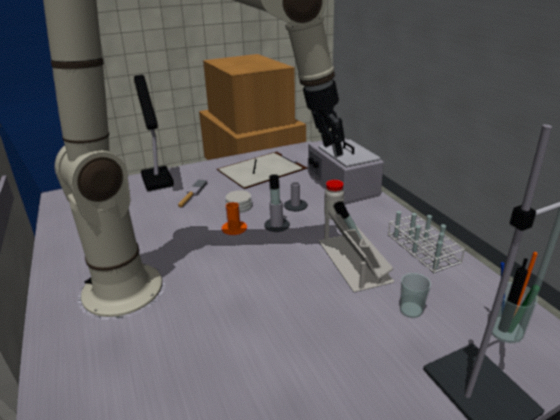

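The wide tube stands on the floor: cap top at about (222,208) and cap bottom at about 272 in the crop, both as predicted. The slim tube is next.

Run:
```python
from lower import *
sg=-1
g,x,y=grasp(0,.0141,sg);o=ori(x,y)
ctrl.command_gripper(.05,30)
ctrl.move_linear(list(g-.06*x),max_speed=.15,ori=list(o))
cv2.imwrite("pics/side6.png",ctrl.get_image("side")[:,:,::-1])
r=ctrl.move_linear(list(g),max_speed=.08,ori=list(o),stop_force=6)
s=ctrl.sense();print(r,s['eef_pos'],g,s['ft_force'])
if not r:
    ctrl.command_gripper(.01,40); s=ctrl.sense();print(s['grip_width'],s['ft_force'])
    ctrl.move_linear(list(np.array(s['eef_pos'])+[0,0,.03]),max_speed=.06)
    cv2.imwrite("pics/side7.png",ctrl.get_image("side")[:,:,::-1])
    s=ctrl.sense();print(s['time_s'],s['grip_width'],s['ft_force'])
b=[cv2.resize(cv2.imread(f"pics/side{i}.png")[150:290,300:400],None,fx=4,fy=4) for i in(6,7)]
cv2.imwrite("pics/m7.png",np.hstack(b))
```

```text
False [ 0.59105477 -0.15272707  0.15483543] [ 0.59089529 -0.15245629  0.15462607] [0.22701895 0.30341923 0.41165144]
0.02084123407806674 [-0.13097775 -0.61496401  3.55463687]
21.4917 0.021355478709939882 [-0.12812135  0.54825773 -0.66104703]
```

View pics/m7.png

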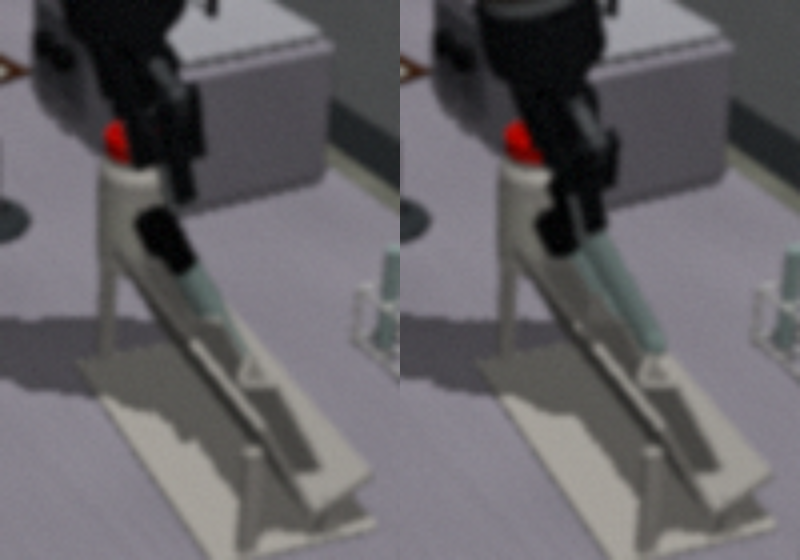

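The slim tube is held (21 mm) and clear of the rack. I'll carry it to the narrow cup.

Run:
```python
from look import *
sg=-1
e=np.array(ctrl.sense()['eef_pos'])
ctrl.move_linear(list(e+[0,0,.19]),max_speed=.2)
p,o=place(NC,.23,sg,15);ctrl.reach(list(p),list(o))
p,o=place(NC,.105,sg,15);ctrl.move_linear(list(p),max_speed=.12,ori=list(o))
ctrl.hold(.3)
s=ctrl.sense();print(s['time_s'],s['grip_width'],s['ft_force'],s['eef_pos'],p)
look("8",NC,.018,.015,.105)
np.set_printoptions(precision=1,suppress=True)
for z in(.087,.105,.115):print(z,proj("side",[[*NC,z]]),proj("top",[[*NC,z]]))
s=cv2.imread("pics/side8.png");t=cv2.imread("pics/top8.png")
cv2.imwrite("pics/c8.png",np.hstack([cv2.resize(s[160:220,270:320],(500,600),interpolation=cv2.INTER_CUBIC),cv2.resize(t[160:220,195:225],(300,600),interpolation=cv2.INTER_CUBIC)]))
```

```text
25.4333 0.021203117149671335 [-0.52487438 -0.35275889 -0.12227922] [0.61105465 0.20600638 0.23704065] [0.61086011 0.20591033 0.23656438]
side crop 250 116
top crop 164 114
0.087 [[295.4 182.9]] [[210.2 176.9]]
0.105 [[295.4 178.1]] [[209.4 175.3]]
0.115 [[295.3 175.5]] [[208.9 174.3]]
```

View pics/m8.png

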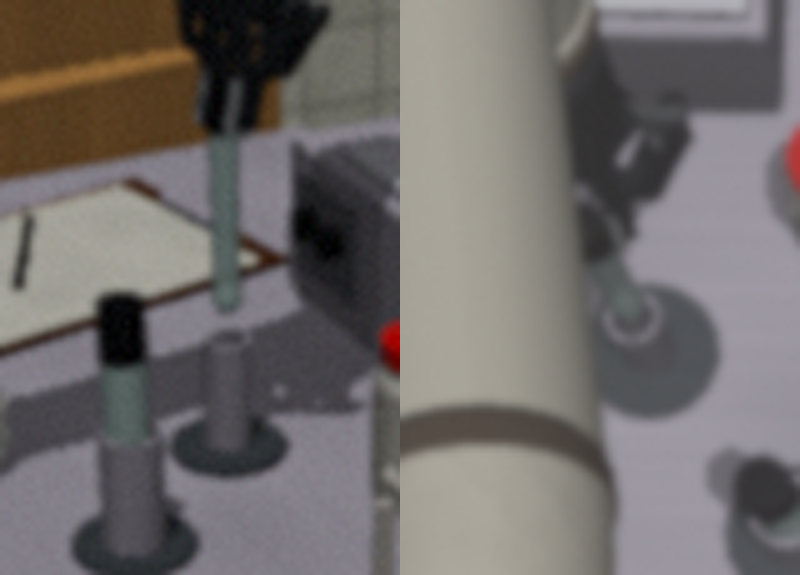

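View pics/c8.png

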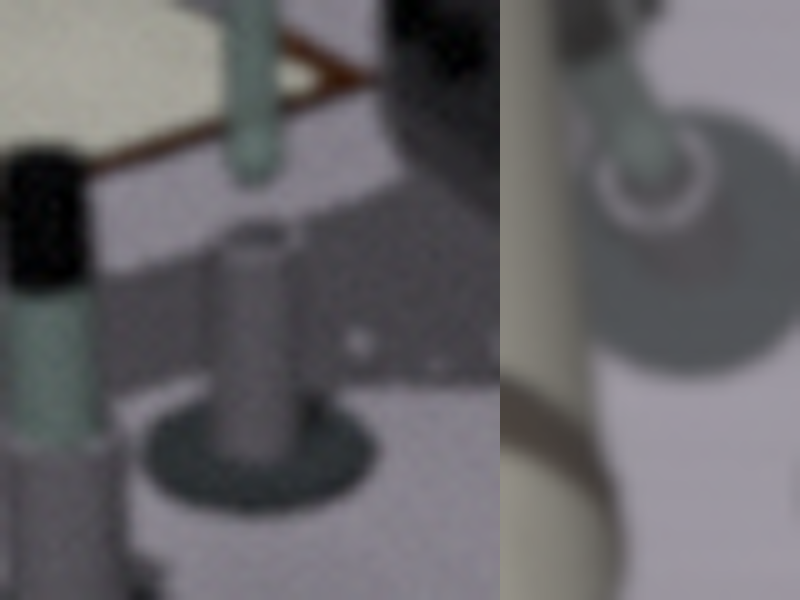

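Run:
```python
from h import *
t=cv2.imread("pics/top8.png");x0,y0,f=195,160,20
w=cv2.resize(t[y0:y0+28,x0:x0+35],None,fx=f,fy=f,interpolation=cv2.INTER_CUBIC)
w=cv2.convertScaleAbs(w,alpha=1.6,beta=-70)
Z=np.array([0,0,1.])
def dr(pts,c): cv2.polylines(w,[((proj("top",pts)-[x0,y0]+.5)*f-.5).round().astype(int)],False,c,1)
dr(circ(np.array([*NC,.087]),Z,.013),(0,255,255));dr(circ(np.array([*NC,.087]),Z,.016),(0,255,255))
dr(circ(np.array([*NC,.117]),Z,.010),(0,0,255));dr(circ(np.array([*NC,.16]),Z,.010),(0,0,255));dr(circ(np.array([*NC,.223]),Z,.010),(0,0,255))
cv2.imwrite("pics/d8.png",w)
```

```text
(no output)
```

View pics/d8.png

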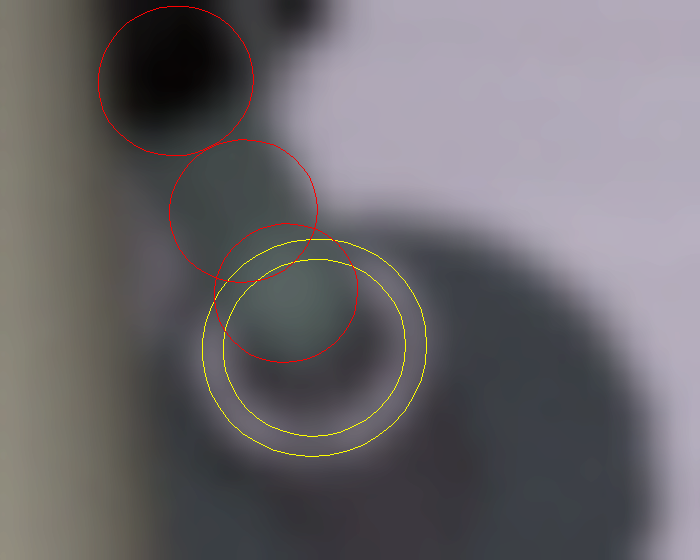

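The overlay matches: the foot at about (297,292) is within 1.5 mm of the prediction, and the rim ring is on the model. Lowering.

Run:
```python
from lower import *
ok=lower(NC,-1,15)
if ok:
    ctrl.hold(.2);s=ctrl.sense();e=np.array(s['eef_pos']);print(s['ft_force'])
    r=ctrl.move_linear(list(e-[0,0,.003]),max_speed=.006,stop_force=5);ctrl.hold(.2)
    s=ctrl.sense();print(r,s['eef_pos']-e,s['ft_force'],s['torque'],s['time_s'])
look("9",NC,0,0,0)
```

```text
stage1 False footz 0.024365329334782443 [ 1.08686002 -0.15258113 -0.33987021] [ 0.05805105 -0.27380978 -0.03977961]
stage2 False footz 0.004340968115494143 [-0.22457463  0.21215822  2.3682664 ] [-0.01363573 -0.00015207 -0.00546007] 29.1167
side crop 250 116
top crop 164 114
```

View pics/m9.png

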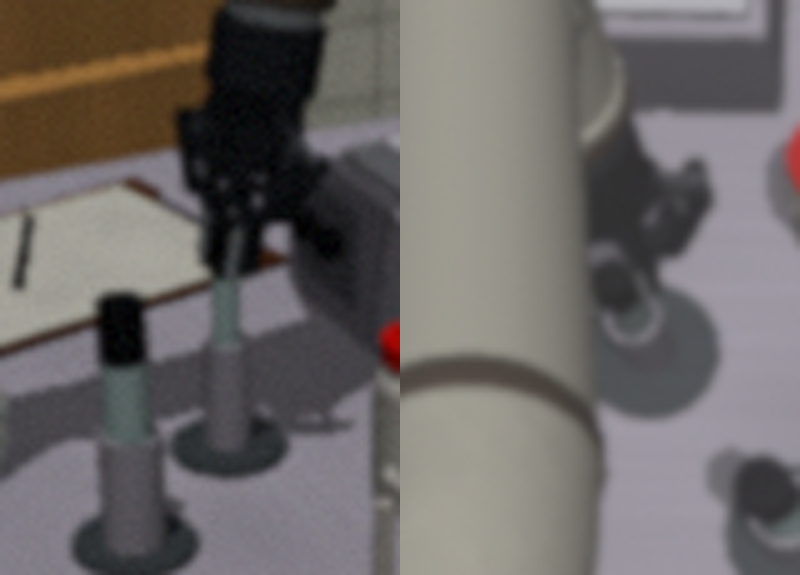

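Run:
```python
from lower import *
for k in range(2):
    s=ctrl.sense();e=np.array(s['eef_pos'])
    r=ctrl.move_linear(list(e-[0,0,.004]),max_speed=.008,stop_force=4);ctrl.hold(.2)
    s=ctrl.sense();print(r,s['eef_pos']-e,s['ft_force'],s['torque'],s['grip_width'],s['time_s'])
    if r:break
```

```text
True [-1.67351225e-05 -7.04473156e-05 -7.91242869e-05] [-0.22179677  0.38071534  4.86712638] [-0.03180191  0.11988364 -0.02495638] 0.02090770728342361 29.65
```

Contact is stiff and vertical at the same depth as the wide tube. I'll release it and check.

Run:
```python
from lower import *
ctrl.command_gripper(.055,40)
s=ctrl.sense();x=Ro.from_euler('xyz',s['tool_rot'],degrees=True).as_matrix()[:,0];e=np.array(s['eef_pos'])
ctrl.move_linear(list(e-.10*x),max_speed=.15)
ctrl.move_linear(list(e-.10*x+[0,0,.10]),max_speed=.25)
g,gx,gy=grasp(0,.0141,-1)
ctrl.reach([.45,-.15,.42],list(ori(gx,gy)))
look("10",NC,0,0,0);s=ctrl.sense();print(s['time_s'],s['ft_force'],s['eef_pos'])
np.set_printoptions(precision=1,suppress=True)
for z in(.142,.182,.087):print(z,proj("side",[[*NC,z]]),proj("top",[[*NC,z]]))
```

```text
side crop 250 116
top crop 164 114
33.0917 [-0.3588623  -1.06989248 -0.11507415] [ 0.45090258 -0.14905049  0.41995746]
0.142 [[295.2 168.2]] [[207.6 171.8]]
0.182 [[295.1 157.2]] [[205.5 167.9]]
0.087 [[295.4 182.9]] [[210.2 176.9]]
```

View pics/m10.png

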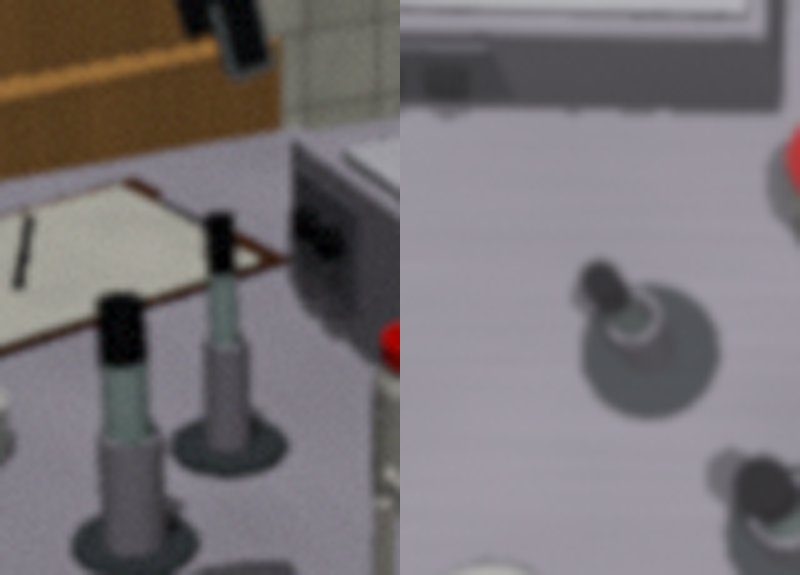

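View pics/side10.png

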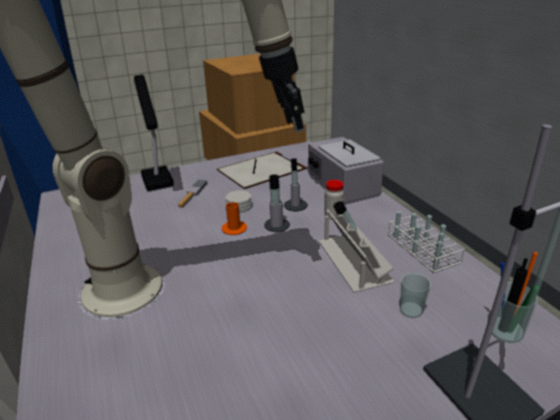

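View pics/top10.png

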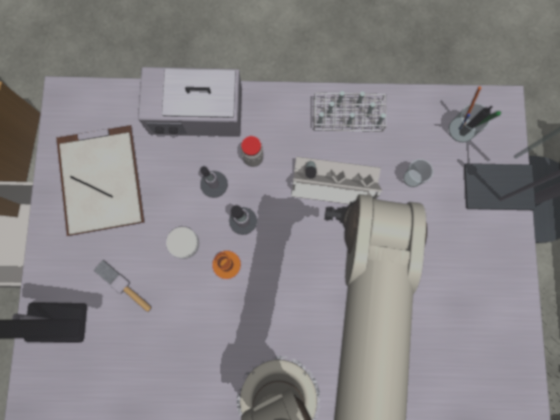

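Both caps are up and at the predicted heights: slim cap top at row 158.8 (157.2 predicted), cap bottom at about 170. Everything else is where it was, and the arm is clear.

```bash
python3 -c "
from cell import ctrl
ctrl.hold(.3);print(ctrl.sign_off(),ctrl.sense()['time_s'])"
```

```text
the job is handed in; nothing more can be done
the job is handed in; nothing more can be done
```

I moved both long tubes from the rack and stood them upright, cap up: the wide tube first, in the wide cup, then the slim tube in the narrow cup. The job was handed in at about 33 s. Each tube was lowered under force guard until it met the cup floor, then released.

**Last checks:** In the final pictures both tubes are upright, with caps within about 2 px of the height predicted for a tube on the floor. The slim tube leans slightly, within its cup's clearance. The short tube is still in the rack. The jar, dishes, beaker, brush and orange cup look unmoved, and the arm is clear of everything.

**What disagreed:**
- **Floor contact:** both tubes touched about 8 mm lower than my grasp model predicted, so each sat higher in the fingers than assumed. Pressing further met a stiff, nearly vertical stop, and the cap heights confirm the tubes are on the floor.
- **Slim tube lowering:** it ended its planned lowering at 2.4 N, below the 4 N stop. A further nudge stopped firmly at 4.9 N before I released it.
- **Cameras:** the side and top views differed by a few mm on the cup positions. I used the top view and checked each tube over its cup before lowering.

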